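# Fetch the next paint bottle to the decorating board

## Robot

A 6-joint arm with a two-finger parallel gripper is mounted at the origin on the work surface. World frame = base frame: x ahead of the robot, y to its left, z up, the work surface at z = 0. Lengths are in m, angles in degrees, forces in N, time in s.
With the tool pointing down it reaches from about 0.4 to 0.825 m from the base axis. Payload 7 kg.
Tool frame: the origin (TCP) lies midway between the tips of the shut fingers; the grasp point (between the pads) lies r.grip_depth behind it (r.grip_depth is the distance from the TCP to the grasp point, in m); z points along the fingers, y is the line along which they close (so a half turn about z gives the same grasp; the last joint's range is limited). The gripper opens to 88 mm and grips with 3 to 60 N. Pads are 19 mm wide; open, the fingers measure 130 mm over their backs; the gripper's body (78 mm by 193 mm) begins 47 mm behind the grasp point.
Start: joints at [-54.941, 20.546, 0.682, 0, -70.136, -16.507], TCP at [0.215, -0.64, 0.227] pointing down, gripper open.
Joint ranges: [-176.03, 176.03], [-82.01, 121.73], [-58.28, 71.71], [-173.87, 95.51], [-174.79, -0.11], [-173.66, 173.66]. Speed limits (degrees/s): [136.94, 136.94, 172.46, 180, 180, 180].

## Interface

Orientations are given as [roll, pitch, yaw] about the fixed x, y, z axes, in that order (R = Rz(yaw) Ry(pitch) Rx(roll)).
In Python, from plant import r gives the robot as it stands.
- The arm moves only by the shell command python3 drive.py 'ROWS' [OPENING] [FORCE]. ROWS is a JSON list of rows, 1 to 12 of them, each of 6 numbers: dx, dy, dz in m, then a rotation vector rx, ry, rz in degrees; each row is the pose to reach, as a shift and turn from the pose commanded when the command began, along the tool's axes at that moment; what a row does not reach only later rows make up. A row lasts 1/12 s, in which the tool goes at most 0.0417 m and 7.16 degrees, less where a joint would pass 70% of its speed; a pose out of reach is approached as far as the arm can. OPENING is the finger opening in m, set as the command begins (- or left out keeps the last). The fingers move at their own pace and stop on an object; FORCE is the grip in N (left out, the last holds). Time passes only in rows, so rows that do not move let the fingers close. It prints the time, the measured TCP pose, the force, the opening and the grip force at its end.
- r.get_state(): the state, without advancing time (a new reading comes with each control period).
- r.capture(name): name is "side" or "top" or "wrist"; returns a dict with "frame" (420x560x3 uint8, red, green, blue), "z_map" (420x560 float32, m along the optical axis (not along the pixel's ray), 0 where there is no reading), "fx", "fy", "cx", "cy" (pixels), "cam_to_world" (4x4, takes a point from camera to world coordinates). Camera axes: x right, y down, z forward; pixel columns grow to the right and rows downward; lengths in m; the calibration is good to about 2 mm. A picture is of the moment at which its call begins.
- r.close_job(): hands the job in; it is judged then, once.
The state is a dict: "time_s": time; "joints": joint angles; "qd": joint speeds; "joint_torque": joint torques, N m; "tcp_pos": TCP position; "eef_rot": TCP orientation; "contact_force": force on the tool from outside, world axes, zero at the start; "moment": the same for the moment, N m; "gripper_width": finger opening in m; "gripper_force": force on a finger pad.
Only numpy, scipy, OpenCV 4.12 (cv2) and the standard library are available. Lean on these libraries where they do the work, as an engineer would, in place of code of your own. Each camera call takes 0.05 s, during which the arm holds its last target. There are 200 camera calls.

## Task

Take the lowest paint bottle out of the sloped rack, so that the next one rolls down to the stop and the rest stay in the row. Stand the bottle you took upright, cap up, on the paint board, pushed snug into the corner so that it touches both rails; put it down rather than drop it, press it gently, and leave the other things on the table where they are.

Things in the scene. Friction and masses are not known exactly. Their poses are not given: they have to be found in the camera images.
- bottle1: lowest paint bottle, at the stop: the one to take. White body 52 mm diameter, 62 mm long; 8 mm shoulder; grey cap 20 mm diameter, 38 mm long (70 to 108 mm from the base). 90 to 180 g. Origin at the centre of its flat base; its x axis runs from base to cap, any spin about x. It touches bottle2: 32 mm are free between their caps, 70 mm below the cap, nothing on its downhill side.
- bottle2: same kind of bottle (130 g), second in the row; it rolls down by itself when the first is taken out, unless something is in its way. Origin and axes as bottle1.
- bottle3: same kind of bottle, third in the row. Origin and axes as bottle1.
- bottle4: same kind of bottle, the highest in the row. Origin and axes as bottle1.
- rack: fixed plywood rack, 80 by 250 mm: a channel rising to its +y at 0.157 rad, side walls 10 mm above the floor. Bottles lie across it, caps out over the wall on its -x side (towards the robot). Origin on the table below the stop: a plate 36 mm high across the low end, only as wide as the bottle bodies, inner face at the origin, where the channel floor is 60 mm above the table.
- seat (a point): point of the rack where the base centre of a bottle lies when that bottle rests against the stop; axes as the rack.
- board: fixed rigid wooden board, 200 (x) by 180 (y) mm, 12 mm thick, with two rails 12 mm thick, 28 mm high above its top: along its far (+x) and its -y edge, meeting in the corner at +x, -y. Inner faces at x = 88 mm and y = -78 mm. Origin at the centre of its underside.
- corner (a point): point on the top face of the board where the base centre of a bottle lies when it stands upright touching both rails (26 mm from each inner face); axes as the board.
- turntable: decorating wheel with a clay lantern on it, fixed bystander, disc 180 mm diameter, 195 mm high in all; origin under its centre.
- dish: bystander: small clay dish, 54 mm diameter, 22 mm high, standing on the board away from the corner; origin under its centre.
- figurine: bystander: black figurine, 44 mm diameter, 78 mm high; origin under its centre.
- brush: bystander: brush 190 mm long lying on the table in front of the robot; origin under its middle.
- brush_jar: bystander: blue cup holding brushes, 72 mm diameter, 185 mm high; origin under its centre.
- pot: bystander: clay pot, 100 mm diameter, 80 mm high; origin under its centre.
- bowl: bystander: green bowl, 130 mm diameter, 50 mm high; origin under its centre.
- block: bystander: cork sanding block, 70 by 40 by 25 mm; origin under its centre.

How it is judged (in metres and radians):
On the way:
1. the lowest bottle is out of the rack and the next one lies at the stop (distance between bottle2 and seat below 0.007 m and linear speed of bottle2 below 0.03 m/s and distance between bottle1 and seat above 0.06 m), for 0.2 s.
At the end, for the whole second after the job is handed in: The first bottle stands upright (within 0.06 rad) and at rest in the corner of the board, no more than 2 mm short of touching either rail; the second rests against the stop (within 7 mm of the seat), and the third and fourth follow it in the rack (x of bottle1 in the frame of corner above -0.002 m and y of bottle1 in the frame of corner below 0.002 m and distance between bottle1 and corner below 0.005 m and angle between bottle1's own x axis and vertical below 0.06 rad and linear speed of bottle1 below 0.01 m/s and distance between bottle2 and seat below 0.007 m and linear speed of bottle2 below 0.03 m/s and y of bottle3 in the frame of seat between 0.035 and 0.065 m and z of each of bottle3, bottle4 in the frame of rack above 0.07 m and y of bottle4 in the frame of seat between 0.085 and 0.12 m).
It fails at once if the taken bottle falls or is dropped: it moves faster than 0.45 m/s with no finger touching it (contact force between bottle1 and the fingers below 0.01 N and linear speed of bottle1 above 0.45 m/s).
It fails at once if the bottle is pressed on the board or its rails with more than 28 N (contact force between bottle1 and board above 28 N).
It fails at once if a bystander is moved more than 30 mm (distance of any of dish, figurine, brush, brush_jar, pot, bowl, block from where it was at the start of the episode above 0.03 m).
It also fails if it takes over 54 s, if anything falls off the work surface, if the arm or the gripper's body presses on something with over 40 N, if the wrist force passes 120 N, or if a joint passes its speed limit or range.

## Working session

There is one attempt and no reset: what is moved stays moved. The work goes in short steps, Python scripts to look and compute and a shell command to move; the robot and the scene stay as the last step left them, time stands still between calls to the robot, and variables do not carry over. Pictures are saved under pics/ and viewed, at most 12 in all, crops included, and the job is handed in when it is done.

```bash
ls; mkdir -p pics
python3 - <<'E'
from plant import r
import cv2,pickle,numpy as np
print(r.get_state(), r.grip_depth)
for n in ["side","top"]:
    c=r.capture(n); pickle.dump(c,open(f"{n}0.pkl","wb"))
    cv2.imwrite(f"pics/{n}0.png",c["frame"][...,::-1]); print(n,c["fx"],c["cx"],c["cy"],np.round(c["cam_to_world"],3).tolist())
E
```

```text
drive.py
pics
plant.py
{'time_s': 0.0, 'joints': array([-5.49426149e+01,  2.05919140e+01,  6.32092316e-01, -1.87315393e-02,
       -7.01349126e+01, -1.65066748e+01]), 'qd': array([ 0.00741641, -0.0034962 , -0.04541742,  0.00255164,  0.03548983,
        0.01577048]), 'joint_torque': array([ 1.39874439e-03, -5.82722354e+01,  2.93060035e+01,  6.99756235e+00,
        7.08594176e-03, -2.12913192e-04]), 'tcp_pos': array([ 0.21455121, -0.63947191,  0.22560887]), 'eef_rot': array([ 1.79904167e+02, -1.00360853e-02, -1.61455661e+02]), 'contact_force': array([-0.46319155, -0.60231918,  0.97343657]), 'moment': array([-0.0291959 ,  0.06712407, -0.00199819]), 'gripper_force': 0.0, 'gripper_width': 0.08768302588070791} 0.0188
side 404.9043456344849 281.4241299757544 206.47491853298126 [[-0.742, -0.333, 0.582, -0.168], [-0.671, 0.373, -0.641, 0.773], [-0.004, -0.866, -0.5, 0.671], [0.0, 0.0, 0.0, 1.0]]
top 437.5567182674826 283.41919141870886 206.05697468570855 [[0.029, -0.996, 0.087, 0.408], [-0.999, -0.03, -0.015, 0.051], [0.017, -0.086, -0.996, 1.327], [0.0, 0.0, 0.0, 1.0]]
```

View pics/side0.png

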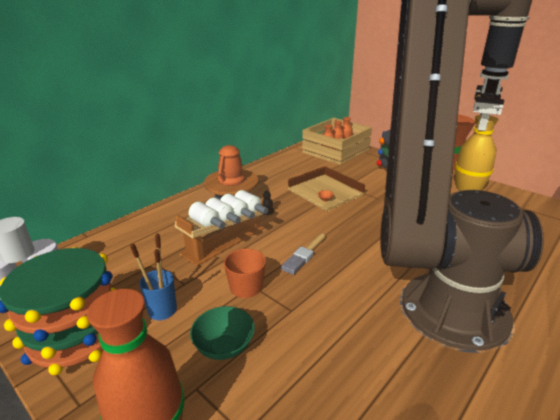

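View pics/top0.png

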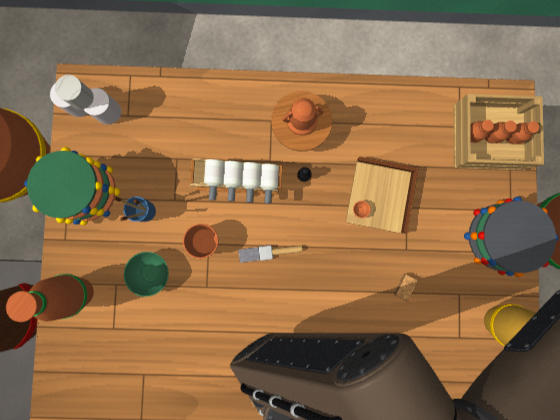

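The side view shows the rack at about (225,220), with the low end by the black figurine at (268,203). The board is at (325,188). In the top view the caps are at y≈190, x=212..268, and bottle1 is the rightmost at (270,178). The board corner with dark rails is at the upper right, about (412,165).

```bash
cat > h.py <<'E'
import numpy as np,cv2,pickle
def P(c,u,v,z=None):
    "pixel->world from depth map, or ray onto plane z"
    u=np.asarray(u,float);v=np.asarray(v,float)
    d=np.stack([(u-c["cx"])/c["fx"],(v-c["cy"])/c["fy"],np.ones_like(u)],-1)
    T=c["cam_to_world"]
    w=d@T[:3,:3].T
    s=c["z_map"][v.astype(int),u.astype(int)] if z is None else (z-T[2,3])/w[...,2]
    return T[:3,3]+w*np.asarray(s)[...,None]
def tri(c1,p1,c2,p2):
    "closest point of two rays"
    A=[];b=[]
    for c,(u,v) in((c1,p1),(c2,p2)):
        T=c["cam_to_world"];d=T[:3,:3]@[(u-c["cx"])/c["fx"],(v-c["cy"])/c["fy"],1];d/=np.linalg.norm(d)
        M=np.eye(3)-np.outer(d,d);A.append(M);b.append(M@T[:3,3])
    return np.linalg.lstsq(np.vstack(A),np.hstack(b),rcond=None)[0]
def load(n): return pickle.load(open(n+".pkl","rb"))
E
python3 - <<'E'
from h import *
np.set_printoptions(precision=4,suppress=True)
for n in ["top0","side0"]:
    c=load(n);f=c["frame"];hsv=cv2.cvtColor(f,cv2.COLOR_RGB2HSV)
    m=((hsv[...,1]<60)&(hsv[...,2]>140)).astype(np.uint8)
    x0,y0,x1,y1=(190,150,290,210) if n=="top0" else (180,180,275,235)
    M=np.zeros_like(m);M[y0:y1,x0:x1]=m[y0:y1,x0:x1]
    k,l,s,ce=cv2.connectedComponentsWithStats(M)
    for i in range(1,k):
        if s[i,4]>30:
            v,u=np.where(l==i);p=P(c,u,v)
            print(n,"white",s[i],ce[i],"top z",np.percentile(p[:,2],95),"x",np.percentile(p[:,0],[2,98]),"y",np.percentile(p[:,1],[2,98]))
    cv2.imwrite(f"pics/{n}c.png",cv2.resize(f[y0-20:y1+20,x0-10:x1+140 if n=="top0" else x1+110,::-1],None,fx=3,fy=3,interpolation=cv2.INTER_CUBIC)[:600,:800])
c=load("top0");f=c["frame"]
hsv=cv2.cvtColor(f,cv2.COLOR_RGB2HSV)
for p in [(190,165),(230,178),(385,200),(412,170),(360,158),(380,163),(408,200),(268,195),(250,192),(232,192),(213,190),(304,174),(372,180)]:
    print(p,hsv[p[1],p[0]],P(c,*p))
E
```

```text
top0 white [204 159  19  27 423] [212.4444 172.104 ] top z 0.14241394724031045 x [0.5656 0.6332] y [0.2098 0.2556]
top0 white [223 161  19  27 420] [231.3976 173.4595] top z 0.13341319906580937 x [0.5653 0.657 ] y [0.1585 0.2033]
top0 white [242 162  18  27 424] [250.1745 174.7807] top z 0.12592656259734916 x [0.563  0.6544] y [0.1062 0.1514]
top0 white [260 164  18  26 412] [268.3956 176.2864] top z 0.11773085373285917 x [0.5623 0.6523] y [0.0555 0.0995]
side0 white [ 189  190   72   37 1360] [222.2434 206.9272] top z 0.14091752731875065 x [0.5624 0.6343] y [0.0666 0.2563]
(190, 165) [ 15 155 170] [0.641  0.3202 0.0021]
(230, 178) [ 30   8 251] [0.5857 0.1827 0.1308]
(385, 200) [ 18 129 217] [ 0.5509 -0.276   0.0115]
(412, 170) [ 11 172  95] [ 0.6405 -0.3493  0.0396]
(360, 158) [ 11 171 116] [ 0.6714 -0.1925  0.0416]
(380, 163) [ 12 179 107] [ 0.6587 -0.2532  0.0389]
(408, 200) [ 11 172  80] [ 0.551  -0.3404  0.0304]
(268, 195) [105   8 123] [0.5451 0.0772 0.1021]
(250, 192) [ 90   4 118] [0.5516 0.1279 0.1053]
(232, 192) [105   5 109] [0.549  0.1773 0.1148]
(213, 190) [ 75   9 111] [0.5518 0.2289 0.124 ]
(304, 174) [105  21  24] [ 0.6133 -0.0246  0.0696]
(372, 180) [ 18 130 218] [ 0.6106 -0.2354  0.013 ]
```

View pics/top0c.png

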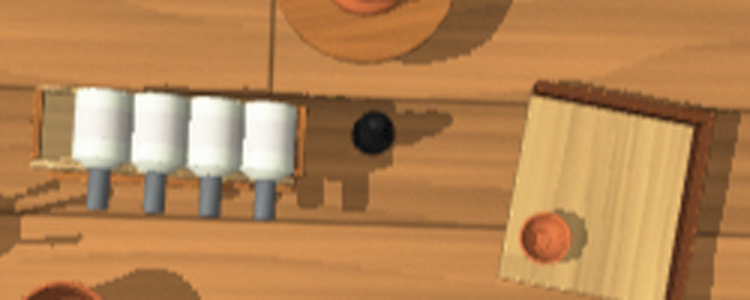

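View pics/side0c.png

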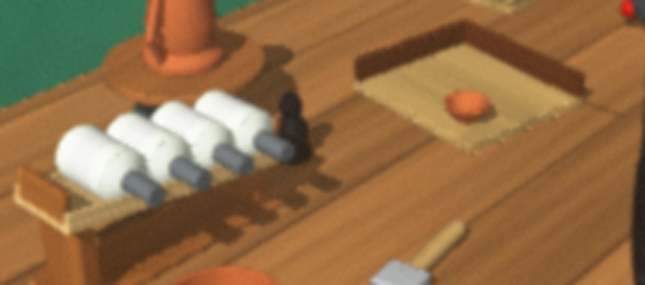

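Crops: bottle1 is the rightmost white one in the top crop, at (268,143), with its cap at (265,198). The figurine is at (373,132). The board corner is at the upper right, (695,125). The side crop agrees.

Run:
```python
from h import *
np.set_printoptions(precision=4,suppress=True)
t=load("top0");s=load("side0")
# bottle ridge: per image row, mid column of the bottle1 silhouette (top view), onto axis-height plane
f=t["frame"];hsv=cv2.cvtColor(f,cv2.COLOR_RGB2HSV)
for k,(a,b) in enumerate([(258,281),(240,260),(221,242),(203,223)]):
    m=(hsv[...,1]<70)&(hsv[...,2]>70); rows=[];
    for v in range(160,206):
        u=np.where(m[v,a:b])[0]+a
        if len(u)>=4: rows.append((v,u.mean(),len(u)))
    rows=np.array(rows)
    zax=.091+.008*k
    q=P(t,rows[:,1],rows[:,0],zax)
    g=rows[:,2]
    body=q[(g>14)];cap=q[(g<10)&(q[:,0]<.57)]
    print("bottle",k+1,"body",body.mean(0),"cap",cap.mean(0),"x range",q[:,0].min(),q[:,0].max(),"cap x",cap[:,0].min(),cap[:,0].max(),"n",len(body),len(cap))
# board surface light colour
for n,c in (("top",t),("side",s)):
    h=cv2.cvtColor(c["frame"],cv2.COLOR_RGB2HSV)
    vv,uu=np.mgrid[0:420,0:560];p=P(c,uu,vv)
    m=(p[...,2]>.006)&(p[...,2]<.02)&(p[...,0]>.42)&(p[...,0]<.72)&(p[...,1]<-.13)&(p[...,1]>-.4)&(h[...,2]>140)
    m=cv2.morphologyEx(m.astype(np.uint8),cv2.MORPH_OPEN,np.ones((3,3)))
    cs,_=cv2.findContours(m,cv2.RETR_EXTERNAL,cv2.CHAIN_APPROX_NONE);cn=max(cs,key=cv2.contourArea)
    w=P(c,cn[:,0,0],cn[:,0,1],.012)
    print(n,"z surf",np.median(p[...,2][m>0]))
    # hull quad
    rect=cv2.minAreaRect(w[:,:2].astype(np.float32));print(rect,cv2.boxPoints(rect).tolist())
    ap=cv2.approxPolyDP(cn,6,True)[:,0];print(ap.tolist(),P(c,ap[:,0],ap[:,1],.012)[:,:2].tolist())
    r_=(p[...,2]>.036)&(p[...,2]<.046)&(p[...,0]>.42)&(p[...,0]<.72)&(p[...,1]<-.13)&(p[...,1]>-.4)
    print("rail top z",np.median(p[...,2][r_]))
    np.save(n+"_w.npy",w)
```

```text
bottle 1 body [0.6008 0.0798 0.091 ] cap [0.5434 0.0784 0.091 ] x range 0.5262710122646964 0.6352843624879371 cap x 0.5262710122646964 0.5606585063414278 n 25 13
bottle 2 body [0.6022 0.1314 0.099 ] cap [0.5438 0.1293 0.099 ] x range 0.5268307543936808 0.6378619766907466 cap x 0.5268307543936808 0.5608940049360271 n 24 13
bottle 3 body [0.6036 0.1829 0.107 ] cap [0.5442 0.1806 0.107 ] x range 0.5272436692742033 0.6376022844513256 cap x 0.5272436692742033 0.5611122733237569 n 25 13
bottle 4 body [0.6049 0.2317 0.115 ] cap [0.5459 0.2325 0.115 ] x range 0.5276397249816386 0.6373791404356514 cap x 0.5276397249816386 0.5641160632676779 n 24 14
top z surf 0.011784742598457965
((0.5596408247947693, -0.2553412616252899), (0.16908082365989685, 0.19021643698215485), 80.75224304199219) [[0.4521827697753906, -0.32349860668182373], [0.6399269104003906, -0.3540671467781067], [0.667098879814148, -0.1871839165687561], [0.47935473918914795, -0.15661537647247314]]
[[357, 162], [346, 222], [400, 232], [410, 172]] [[0.6648032879663979, -0.18906325923118827], [0.48053093710233186, -0.15843077950173615], [0.4552146394582118, -0.32214359309627005], [0.6391082967807113, -0.35175632419876]]
rail top z 0.03977173017168101
side z surf 0.014426036581438373
((0.5598093271255493, -0.2546785771846771), (0.18100394308567047, 0.20132869482040405), 80.5748519897461) [[0.44568338990211487, -0.32747411727905273], [0.6442942023277283, -0.36044347286224365], [0.6739352941513062, -0.1818830370903015], [0.47532445192337036, -0.1489136815071106]]
[[289, 187], [324, 209], [361, 194], [326, 175]] [[0.6722124326704357, -0.1922616859823627], [0.48643637513240884, -0.15086245221516215], [0.45311102221911864, -0.316938207051388], [0.6331344330251147, -0.35859099073209477]]
rail top z 0.0415501574991432
```

```bash
python3 drive.py '[[-0.47,0.6,-0.05,0,0,18.5],[-0.47,0.6,-0.05,0,0,18.5],[-0.47,0.6,-0.05,0,0,18.5],[-0.47,0.6,-0.05,0,0,18.5],[-0.47,0.6,-0.05,0,0,18.5],[-0.47,0.6,-0.05,0,0,18.5],[-0.47,0.6,-0.05,0,0,18.5],[-0.47,0.6,-0.05,0,0,18.5],[-0.47,0.6,-0.05,0,0,18.5],[-0.47,0.6,-0.05,0,0,18.5],[-0.47,0.6,-0.05,0,0,18.5],[-0.47,0.6,-0.05,0,0,18.5]]' 0.06 10
python3 - <<'E'
from h import *
from plant import r
np.set_printoptions(precision=4,suppress=True)
t=load("top0");s=load("side0")
print("tip",tri(t,(268,202.7),s,(266.7,210.7)))
for c in (t,s):
    vv,uu=np.mgrid[0:420,0:560];p=P(c,uu,vv).reshape(-1,3)
    h=cv2.cvtColor(c["frame"],cv2.COLOR_RGB2HSV).reshape(-1,3)
    m=(p[:,0]>.53)&(p[:,0]<.65)&(p[:,1]>.055)&(p[:,1]<.13)&(p[:,2]>.03)&(h[:,1]>90)
    for a in np.arange(.54,.575,.004):
        k=m&(p[:,0]>a)&(p[:,0]<a+.004)
        if k.sum(): print(a,k.sum(),np.percentile(p[k,2],[10,50,90]))
q=r.get_state();print(q["joints"],q["tcp_pos"],q["eef_rot"])
E
```

```text
time_s: 1.1
tcp_pos: [0.3812, -0.1681, 0.2595]
eef_rot: [180.0, 0.0, -180.0]
contact_force: [1.5, 0.0, 0.1]
gripper_width: 0.0601
gripper_force: 0.0
tip [0.5233 0.0758 0.0914]
0.56 26 [0.0603 0.0716 0.082 ]
0.5640000000000001 12 [0.0632 0.0757 0.0963]
0.5680000000000001 3 [0.0659 0.0675 0.0699]
0.56 36 [0.0603 0.0661 0.0749]
0.5640000000000001 16 [0.0578 0.0676 0.0766]
0.5680000000000001 17 [0.0321 0.0407 0.0494]
0.5720000000000001 14 [0.0324 0.0404 0.0461]
[  3.6103  -6.2798 -26.3635  -0.0078 -69.8789 -93.5652] [ 0.3812 -0.1681  0.2595] [ 179.9903    0.0369 -179.9575]
```

```bash
python3 drive.py '[[-0.08,0.245,0.04,0,-45,0],[-0.08,0.245,0.04,0,-45,0],[-0.08,0.245,0.04,0,-45,0],[-0.08,0.245,0.04,0,-45,0],[-0.08,0.245,0.04,0,-45,0],[-0.08,0.245,0.04,0,-45,0],[-0.08,0.245,0.04,0,-45,0],[-0.08,0.245,0.04,0,-45,0],[-0.08,0.245,0.04,0,-45,0]]' 0.032 10
python3 - <<'E'
from plant import r
import cv2,pickle,numpy as np
np.set_printoptions(precision=4,suppress=True)
q=r.get_state();print(q["joints"],q["tcp_pos"],q["eef_rot"])
c=r.capture("wrist");pickle.dump(c,open("w1.pkl","wb"));cv2.imwrite("pics/w1.png",c["frame"][...,::-1])
c=r.capture("side");cv2.imwrite("pics/s1.png",c["frame"][...,::-1]);print(r.get_state()["tcp_pos"])
E
```

```text
time_s: 1.85
tcp_pos: [0.4926, 0.09, 0.3089]
eef_rot: [-179.0, 39.1, -178.4]
contact_force: [0.2, -0.4, 1.1]
gripper_width: 0.0319
gripper_force: 0.0
[  45.7999  -21.416   -58.1339   51.5835  -35.3085 -173.1978] [0.4926 0.09   0.3089] [-178.9726   39.1128 -178.4346]
[0.492  0.0843 0.3076]
```

View pics/w1.png

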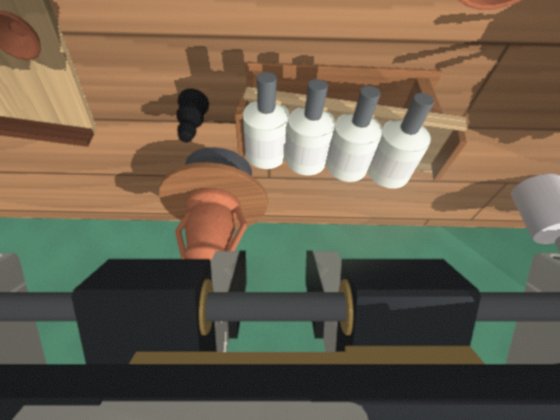

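The wrist view shows the four caps at the top, bottle1 leftmost with its cap at (266,92), and the fingers at (230,290) and (325,290). Joint 6 is at its limit (-173°), so I'll turn the gripper half a turn.

```bash
cat > log.py <<'E'
from plant import r
import pickle,os
q=r.get_state();L=pickle.load(open("log.pkl","rb")) if os.path.exists("log.pkl") else []
L.append((list(q["joints"]),list(q["tcp_pos"]),list(q["eef_rot"])));pickle.dump(L,open("log.pkl","wb"))
print([round(float(x),1) for x in q["joints"]],q["time_s"])
E
python3 drive.py '[[0,0,0,0,0,-80],[0,0,0,0,0,-80],[0,0,0,0,0,-80],[0,0,0,0,0,-80],[0,0,0,0,0,-80],[0,0,0,0,0,-80],[0,0,0,0,0,-80],[0,0,0,0,0,-80],[0,0,0,0,0,-80],[0,0,0,0,0,-80],[0,0,0,0,0,-80],[0,0,0,0,0,-80]]'; python3 log.py
python3 drive.py '[[0,0,0,0,0,-80],[0,0,0,0,0,-80],[0,0,0,0,0,-80],[0,0,0,0,0,-80],[0,0,0,0,0,-80],[0,0,0,0,0,-80],[0,0,0,0,0,-80],[0,0,0,0,0,-80],[0,0,0,0,0,-80],[0,0,0,0,0,-80],[0,0,0,0,0,-80],[0,0,0,0,0,-80]]'; python3 log.py
python3 - <<'E'
import pickle,numpy as np
from scipy.optimize import least_squares
from scipy.spatial.transform import Rotation as R
D=[([-54.9426,20.5919,.6321,-.0187,-70.1349,-16.5067],[.21455,-.63947,.22561],[179.904,-.01,-161.456]),
([3.6103,-6.2798,-26.3635,-.0078,-69.8789,-93.5652],[.3812,-.1681,.2595],[179.9903,.0369,-179.9575]),
([45.7999,-21.416,-58.1339,51.5835,-35.3085,-173.1978],[.4926,.09,.3089],[-178.9726,39.1128,-178.4346])]+pickle.load(open("log.pkl","rb"))
E=lambda s,a:R.from_euler(s,a,degrees=True)
def fk(j,p,s4,s6):
    a,b,h,L1,L2,e,T,w=p[:8]; R0=R.from_rotvec(p[8:11])
    A=E('z',j[0]);x=A.apply([a,b,h]);A=A*E('y',j[1]);x=x+A.apply([0,0,L1]);A=A*E('y',-j[2]);x=x+A.apply([L2,0,e]);A=A*E('x',s4*j[3])
    A=A*E('y',-j[4]);x=x+A.apply([T,w,0]);A=A*E('x',s6*j[5]);return x,A*R0
for s4 in(1,-1):
  for s6 in (1,-1):
   best=None
   for k in range(12):
    rng=np.random.default_rng(k)
    def res(p):
        o=[]
        for j,x,e in D:
            y,A=fk(j,p,s4,s6);o+=[y-x,(A.inv()*E('xyz',e)).as_rotvec()*.3]
        o.append(np.array([p[0]])*.01);return np.concatenate(o)
    f=least_squares(res,np.r_[0,-.1,.3,.6,.46,0,.3,-.1,rng.normal(size=3)*1.5])
    if best is None or f.cost<best.cost: best=f
   print(s4,s6,best.cost,np.round(best.x,3))
E
```

```text
time_s: 2.95
tcp_pos: [0.4911, 0.0803, 0.3056]
eef_rot: [-141.7, 5.8, -98.2]
contact_force: [-0.7, 0.3, 0.0]
gripper_width: 0.0322
gripper_force: 0.0
[45.1, -21.6, -58.3, 50.9, -35.4, -93.3] 2.95
time_s: 3.95
tcp_pos: [0.4913, 0.0809, 0.3059]
eef_rot: [-165.0, -36.2, -25.3]
contact_force: [0.6, 0.4, -0.1]
gripper_width: 0.0319
gripper_force: 0.0
[45.1, -21.6, -58.3, 50.9, -35.4, -13.5] 3.95
1 1 0.7124352516654551 [ 0.029 -0.509 -0.439  0.601  0.333  0.274  0.042  0.318  2.055 -1.237
  2.593]
1 -1 0.23294309741325714 [ 0.029 -0.509 -0.439  0.601  0.333  0.274  0.042  0.318 -1.589  0.403
 -1.933]
-1 1 0.5009524718701014 [-1.000e-03  0.000e+00  2.000e-01  6.020e-01  4.640e-01 -0.000e+00
  3.780e-01 -1.920e-01 -8.200e-02  1.569e+00 -8.200e-02]
-1 -1 1.0768546806491685e-09 [-1.000e-03  0.000e+00  2.000e-01  6.020e-01  4.640e-01 -0.000e+00
  3.780e-01 -1.920e-01 -1.209e+00  1.209e+00 -1.209e+00]
```

```bash
cat > kin.py <<'E'
import numpy as np
from scipy.optimize import least_squares
from scipy.spatial.transform import Rotation as R
E=lambda s,a:R.from_euler(s,a,degrees=True)
R0=R.from_rotvec([-1.209,1.209,-1.209])
lo=np.array([-176.03,-82.01,-58.28,-173.87,-174.79,-173.66])+.5
hi=np.array([176.03,121.73,71.71,95.51,-.11,173.66])-.5
def fk(j):
    A=E('z',j[0]);x=np.array([0,0,.2]);A=A*E('y',j[1]);x=x+A.apply([0,0,.602]);el=x;A=A*E('y',-j[2]);x=x+A.apply([.464,0,0]);A=A*E('x',-j[3])
    A=A*E('y',-j[4]);w1=x;w2=x+A.apply([0,-.192,0]);x=x+A.apply([.378,-.192,0]);return x,A*E('x',-j[5])*R0,(el,w1,w2)
def ik(x,A,seeds):
    out=[]
    for s in seeds:
        f=least_squares(lambda j:np.r_[fk(j)[0]-x,(fk(j)[1].inv()*A).as_rotvec()*.3],np.clip(s,lo+1,hi-1),bounds=(lo,hi),x_scale=30,max_nfev=60)
        if f.cost<1e-8 and not any(np.abs(f.x-o).max()<3 for o in out): out.append(f.x)
    return out
def Rg(al,flip=True): # tool z=(cos al,0,-sin al), tool y = -Y if flip
    c,s=np.cos(np.radians(al)),np.sin(np.radians(al)); z=np.array([c,0,-s]); y=np.array([0,-1. if flip else 1.,0])
    return R.from_matrix(np.stack([np.cross(y,z),y,z],1))
E
cat > plan.py <<'E'
from kin import *
rng=np.random.default_rng(0)
cur=np.array([45.1,-21.6,-58.3,50.9,-35.4,-13.5])
S=[cur,[40,20,-20,40,-60,0],[20,20,0,0,-70,-60],[-20,20,-20,-60,-60,60],[0,20,-20,-130,-60,90]]
b=np.array([.634,.077,.091]);G=np.array([.538,.077,.093]);cor=np.array([.6185,-.324,.012])
for al in (20,30,40,50,60):
    A=Rg(al);z=A.as_matrix()[:,2];tg=G+.0188*z
    for g in ik(tg,A,S):
        print("al",al,"grasp",np.round(g),"wrist z",np.round([fk(g)[2][1],fk(g)[2][2]],2).tolist())
    for g in ik(tg-.06*z+[0,0,.03],A,S): print("   pre",np.round(g))
    for psi in range(-90,91,30):
        Q=E('z',psi)*E('y',90);
        for p in ik(cor+Q.apply(tg-b),Q*A,S): print("   place psi",psi,np.round(p),np.round(fk(p)[2][2],2))
E
time python3 plan.py
```

```text
place psi -90 [-22.  35.  11. -19. -75.  29.] [ 0.62 -0.45  0.45]
   place psi -60 [-19.  39.  15. -13. -82.  53.] [ 0.68 -0.43  0.45]
   place psi -30 [-15.  40.  15.  -5. -84.  76.] [ 0.73 -0.39  0.45]
   place psi 0 [-10.  39.   9.   3. -80.  99.] [ 0.74 -0.32  0.45]
   place psi 30 [ -6.  36.  -1.  12. -70. 120.] [ 0.73 -0.26  0.45]
   place psi 60 [ -3.  31. -13.  21. -57. 140.] [ 0.68 -0.22  0.45]
   place psi 90 [ -3.  26. -25.  30. -42. 160.] [ 0.62 -0.2   0.45]
   place psi -90 [-27.  39.  18. -27. -84.  33.] [ 0.62 -0.51  0.42]
   place psi -60 [-22.  44.  25. -18. -95.  54.] [ 0.71 -0.48  0.42]
   place psi -30 [-16.  47.  25.  -7. -97.  77.] [ 0.78 -0.41  0.42]
   place psi 0 [ -9.  45.  17.   5. -91.  98.] [ 0.8  -0.32  0.42]
   place psi 30 [ -4.  40.   2.  16. -78. 117.] [ 0.78 -0.23  0.42]
   place psi 60 [  0.  33. -15.  30. -61. 131.] [ 0.71 -0.17  0.42]
   place psi 90 [ -2.  26. -34.  49. -41. 141.] [ 0.62 -0.14  0.42]
   place psi -90 [-31.  43.  24. -34. -93.  36.] [ 0.62 -0.56  0.38]
   place psi -60 [ -24.   50.   34.  -23. -107.   54.] [ 0.73 -0.53  0.38]
   
[... 700 characters left out ...]
6 -0.19  0.34]
   place psi 60 [  5.  40. -17.  41. -72. 118.] [ 0.76 -0.08  0.34]
   place psi 90 [  0.  30. -42.  75. -52. 113.] [ 0.62 -0.05  0.34]
   place psi -90 [ -37.   53.   35.  -47. -110.   36.] [ 0.62 -0.64  0.29]
   place psi -60 [ -28.   62.   51.  -36. -129.   48.] [ 0.78 -0.6   0.29]
   place psi -30 [ -18.   67.   54.  -15. -136.   73.] [ 0.89 -0.48  0.29]
   place psi 0 [  -8.   64.   37.    8. -123.   99.] [ 0.93 -0.32  0.29]
   place psi 30 [   0.   55.   12.   26. -102.  112.] [ 0.89 -0.17  0.29]
   place psi 60 [  6.  45. -17.  46. -79. 113.] [ 0.77 -0.05  0.29]
   place psi 90 [  2.  34. -44.  81. -61. 104.] [ 0.62 -0.01  0.29]
real	0m9.480s
user	0m10.052s
sys	0m0.120s
```

```bash
cat > plan2.py <<'E'
from kin import *
cur=np.array([45.1,-21.6,-58.3,50.9,-35.4,-13.5])
S=[cur,[40,20,-20,40,-60,0],[20,20,0,0,-70,-60],[-20,20,-20,-60,-60,60],[0,20,-20,-130,-60,90],[20,20,0,0,-70,120]]
b=np.array([.634,.077,.091]);G=np.array([.538,.077,.093]);cor=np.array([.6185,-.324,.012])
for al in (65,70,75,80,90):
  for fl in (True,False):
    A=Rg(al,fl);z=A.as_matrix()[:,2];tg=G+.0188*z
    gs=ik(tg,A,S)
    for g in gs: print("al",al,fl,"grasp",np.round(g),"wrist z",np.round([fk(g)[2][1],fk(g)[2][2]],2).tolist())
    if not gs: continue
    for g in ik(tg-.06*z+[0,0,.03],A,S): print("   pre",np.round(g))
    for psi in (-150,-120,-90,-60,60,90,120,150):
        Q=E('z',psi)*E('y',90);
        for p in ik(cor+Q.apply(tg-b),Q*A,S): print("   place psi",psi,np.round(p),np.round(fk(p)[2][2],2))
E
python3 plan2.py
```

```text
al 75 True grasp [ 33.  10. -48.  23. -21.  36.] wrist z [[0.3, 0.19, 0.4], [0.44, 0.08, 0.44]]
   pre [ 35.   2. -40.  15. -37.  44.]
   place psi -150 [-55.  40.  -4. -82. -76.  42.] [ 0.32 -0.5   0.2 ]
   place psi -120 [-49.  49.  18. -67. -98.  35.] [ 0.44 -0.63  0.2 ]
   place psi -90 [ -41.   60.   41.  -58. -121.   33.] [ 0.62 -0.67  0.2 ]
   place psi -60 [ -31.   69.   62.  -51. -144.   37.] [ 0.79 -0.63  0.2 ]
   place psi 60 [  7.  52. -16.  50. -89. 108.] [ 0.79 -0.02  0.2 ]
   place psi 90 [  4.  41. -45.  85. -75.  94.] [0.62 0.02 0.2 ]
   place psi 150 [ -55.   39.  -50. -155.  -75.   90.] [ 0.32 -0.15  0.2 ]
al 75 False grasp [  33.   10.  -48.   23.  -21. -144.] wrist z [[0.3, 0.19, 0.4], [0.45, 0.08, 0.44]]
   pre [  35.    2.  -40.   14.  -37. -136.]
   place psi -120 [ -49.   49.   18.  -67.  -98. -145.] [ 0.44 -0.63  0.2 ]
   place psi -90 [ -41.   60.   41.  -58. -121. -147.] [ 0.62 -0.67  0.2 ]
   place psi -60 [ -31.   69.   62.  -51. -144. -143.] [ 0.79 -0.63  0.2 ]
   place psi 60 [  7.  52. -16.  50. -89. -72.] [ 0.79 -0.02  0.2 ]
   place psi 90 [  4.  41
[... 1651 characters left out ...]
  -15.   54. -100.  103.] [ 0.8  -0.01  0.11]
   place psi 90 [  5.  50. -44.  85. -90.  86.] [0.62 0.04 0.11]
   place psi 150 [ -56.   57.  -49. -153. -105.   97.] [ 0.31 -0.14  0.11]
al 90 False grasp [  29.   17.  -27.   -0.  -46. -119.] wrist z [[0.45, 0.25, 0.45], [0.54, 0.08, 0.45]]
   pre [  29.   11.  -21.   -0.  -58. -119.]
   place psi -120 [ -52.   57.   21.  -77. -108. -142.] [ 0.44 -0.64  0.11]
   place psi -90 [ -44.   66.   46.  -71. -131. -152.] [ 0.62 -0.69  0.11]
   place psi -60 [ -36.   76.   68.  -75. -155. -163.] [ 0.8  -0.64  0.11]
   place psi 60 [   7.   59.  -15.   54. -100.  -77.] [ 0.8  -0.01  0.11]
   place psi 90 [  5.  50. -44.  85. -90. -94.] [0.62 0.04 0.11]
```

```bash
cat >> kin.py <<'E'
def rel(x,A,x0,e0):
    B=E('xyz',e0);return np.round(np.r_[B.inv().apply(np.array(x)-x0),np.degrees((B.inv()*A).as_rotvec())],4).tolist()
E
python3 - <<'E'
from kin import *
from plant import r
q=r.get_state();A=Rg(75);z=A.as_matrix()[:,2];tg=np.array([.540,.077,.093])+.0188*z
pre=tg-.08*z+[0,0,.03];print("tg",tg,"pre",pre)
print(rel(pre,A,q["tcp_pos"],q["eef_rot"]))
E
```

```text
tg [0.5448658  0.077      0.07484059] pre [0.52416027 0.077      0.18211466]
[-0.0477, 0.0205, 0.1171, -3.6676, -23.5897, -19.9789]
```

```bash
python3 drive.py '[[-0.048,0.02,0.117,-3.7,-23.6,-20],[-0.048,0.02,0.117,-3.7,-23.6,-20],[-0.048,0.02,0.117,-3.7,-23.6,-20],[-0.048,0.02,0.117,-3.7,-23.6,-20],[-0.048,0.02,0.117,-3.7,-23.6,-20],[-0.048,0.02,0.117,-3.7,-23.6,-20],[-0.048,0.02,0.117,-3.7,-23.6,-20]]' 0.032 10
python3 - <<'E'
from kin import *
from h import *
from plant import r
import pickle,cv2
c=r.capture("wrist");pickle.dump(c,open("w2.pkl","wb"));cv2.imwrite("pics/w2.png",c["frame"][...,::-1])
q=r.get_state();print(np.round(q["joints"],1),q["tcp_pos"],q["eef_rot"],c["cam_to_world"].round(3).tolist())
E
```

```text
time_s: 4.53
tcp_pos: [0.5258, 0.0796, 0.182]
eef_rot: [-179.9, -14.8, -0.3]
contact_force: [0.9, 0.1, 0.5]
gripper_width: 0.0321
gripper_force: 0.0
[ 35.8   0.2 -38.3  13.6 -40.1  44.2] [0.52529572 0.07892562 0.18216462] [-179.87634611  -14.98164587   -0.42392217] [[-0.006, -0.999, -0.042, 0.563], [-1.0, 0.006, 0.002, 0.079], [-0.002, 0.042, -0.999, 0.356], [0.0, 0.0, 0.0, 1.0]]
```

View pics/w2.png

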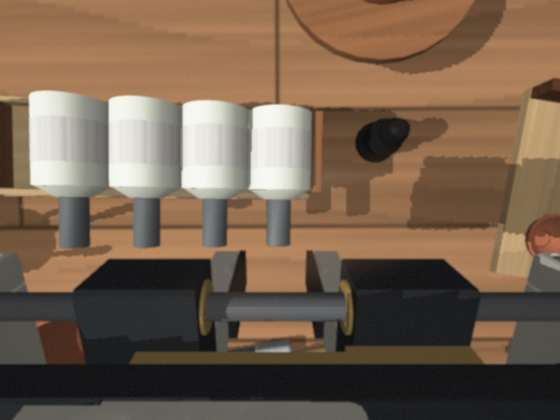

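The wrist view shows bottle1 with its cap at columns 267–291, rows 198–245. The cap lies just ahead of the fingers, whose gap is centred near column 276. Cap2 is at 203–227.

Run:
```python
from h import *
from kin import *
from plant import r
np.set_printoptions(precision=4,suppress=True)
c=load("w2");g=cv2.cvtColor(c["frame"],cv2.COLOR_RGB2HSV)
m=(g[...,1]<110)&(g[...,2]<115)
for (a,b) in ((260,300),(195,235)):
    e=[]
    for v in range(206,240):
        u=np.where(m[v,a:b])[0]+a
        e.append((v,u.min(),u.max(),u.mean()))
    e=np.array(e);q=P(c,(e[:,1]+e[:,2])/2,e[:,0],.091 if a==260 else .099)
    print(np.median(e,0),"cap y",np.median(q[:,1]),"first/last",q[:5].mean(0),q[-5:].mean(0),"depth z top",np.percentile(P(c,e[:,3],e[:,0])[:,2],50))
    v=np.where(m[180:256,(a+b)//2-1])[0]+180;print("cap rows",v.min(),v.max(),P(c,(a+b)/2-1,[v.max()],.091),P(c,(a+b)/2-1,[v.min()],.091))
w=(g[...,1]<60)&(g[...,2]>120)
e=[(v,)+((lambda u:(u.min()+u.max())/2)(np.where(w[v,252:320])[0]+252),) for v in range(120,175)]
e=np.array(e);q=P(c,e[:,1],e[:,0],.091);print("body",q[:8].mean(0),q[-8:].mean(0));v=np.where(w[90:215,281])[0]+90;print(P(c,[281,281],[v.min(),v.max()],.1))
q=r.get_state();A=Rg(75);z=A.as_matrix()[:,2]
for y in (.076,.077,.078): print(rel(np.array([.540,y,.093])+.0188*z,A,q["tcp_pos"],q["eef_rot"]))
```

```text
[222.5    267.     290.     282.3077] cap y 0.07690307017201657 first/last [0.5552 0.0768 0.091 ] [0.5311 0.0774 0.091 ] depth z top 0.099544537031856Traceback (most recent call last):
  File "<stdin>", line 14, in <module>
  File "h.py", line 5, in P
    d=np.stack([(u-c["cx"])/c["fx"],(v-c["cy"])/c["fy"],np.ones_like(u)],-1)
    raise ValueError('all input arrays must have the same shape')
ValueError: all input arrays must have the same shape
```

Run:
```python
from h import *
from kin import *
from plant import r
c=load("w2");print(P(c,[279.,279.,281.],[198.,245.,107.],.091))
q=r.get_state();A=Rg(75);z=A.as_matrix()[:,2];print(q["tcp_pos"],q["eef_rot"])
print(rel(np.array([.540,.077,.093])+.0188*z,A,q["tcp_pos"],q["eef_rot"]))
```

```text
[[0.56346131 0.07638143 0.091     ]
 [0.52444474 0.07658813 0.091     ]
 [0.63765633 0.07435606 0.091     ]]
[0.52529572 0.07892562 0.18216462] [-179.87634611  -14.98164587   -0.42392217]
[-0.0088, 0.002, 0.1087, -0.014, 0.0179, -0.4095]
```

```bash
python3 drive.py '[[-0.009,0.002,0.03,0,0,-0.4],[-0.009,0.002,0.06,0,0,-0.4],[-0.009,0.002,0.08,0,0,-0.4],[-0.009,0.002,0.095,0,0,-0.4],[-0.009,0.002,0.109,0,0,-0.4],[-0.009,0.002,0.109,0,0,-0.4],[-0.009,0.002,0.109,0,0,-0.4],[-0.009,0.002,0.109,0,0,-0.4]]' 0.032 10
python3 - <<'E'
from plant import r
import cv2
q=r.get_state();print(q["tcp_pos"],q["eef_rot"],q["contact_force"])
c=r.capture("wrist");cv2.imwrite("pics/w3.png",c["frame"][...,::-1])
E
```

```text
time_s: 5.25
tcp_pos: [0.5438, 0.0768, 0.0761]
eef_rot: [180.0, -15.1, 0.3]
contact_force: [-0.5, 0.0, 0.7]
gripper_width: 0.032
gripper_force: 0.0
[0.54384142 0.07682961 0.07609515] [179.993211   -15.10853768   0.30225884] [-0.49120705  0.01422602  0.71105283]
```

View pics/w3.png

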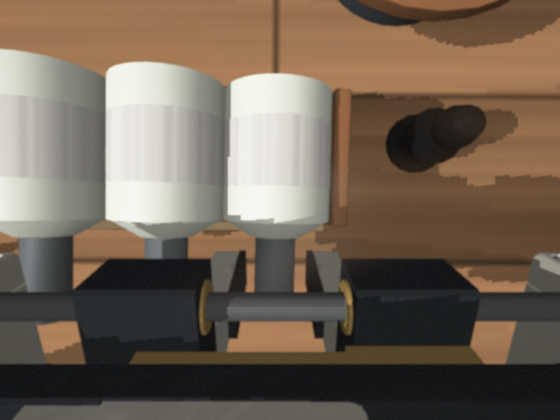

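The cap (255–295) is centred between the finger pads (240 and 312), with no contact on cap2. Closing the fingers.

```bash
python3 drive.py '[[0,0,0,0,0,0],[0,0,0,0,0,0],[0,0,0,0,0,0],[0,0,0,0,0,0],[0,0,0,0,0,0],[0,0,0,0,0,0]]' 0.01 50
python3 drive.py '[[0.001,0,-0.005,0,0,0],[0.003,0,-0.01,0,0,0],[0.005,0,-0.02,0,0,0],[0.008,0,-0.03,0,0,0],[0.0105,0,-0.04,0,0,0],[0.0135,0,-0.05,0,0,0],[0.0155,0,-0.06,0,0,0],[0.021,0,-0.08,0,0,0],[0.026,0,-0.1,0,0,0],[0.031,0,-0.12,0,0,0],[0.031,0,-0.12,0,0,0],[0.031,0,-0.12,0,0,0]]'
python3 - <<'E'
from plant import r
from h import *
import pickle
q=r.get_state();print(np.round(q["joints"],1))
for n in("top","side","wrist"):
    c=r.capture(n);pickle.dump(c,open(n+"2.pkl","wb"));
    if n!="wrist": im=c["frame"][150:270,150:350,::-1] if n=="side" else c["frame"][100:260,170:370,::-1];cv2.imwrite(f"pics/{n}2.png",cv2.resize(im,None,fx=2,fy=2)) 
a=cv2.imread("pics/side2.png");b=cv2.imread("pics/top2.png");cv2.imwrite("pics/lift.png",np.hstack([cv2.copyMakeBorder(a,0,80,0,0,0),b]))
E
```

```text
time_s: 5.8
tcp_pos: [0.5444, 0.0773, 0.0757]
eef_rot: [180.0, -15.1, 0.4]
contact_force: [-5.4, 2.3, 6.2]
gripper_width: 0.0188
gripper_force: 49.9
time_s: 6.8
tcp_pos: [0.5431, 0.0774, 0.2005]
eef_rot: [-180.0, -15.1, 0.4]
contact_force: [-0.1, 0.1, -1.2]
gripper_width: 0.0187
gripper_force: 49.9
[ 34.3   0.8 -34.6  12.4 -42.6  47.8]
```

View pics/lift.png

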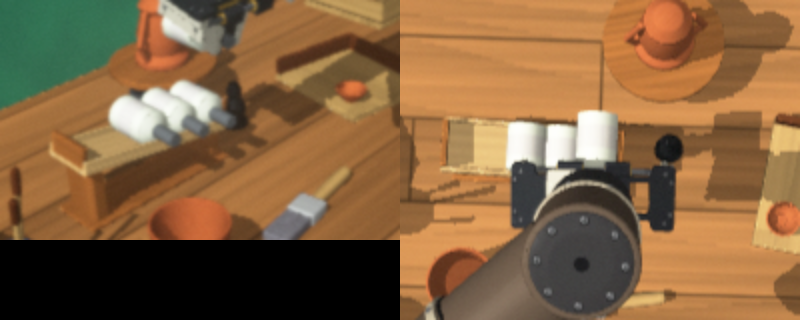

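The left panel (side view) shows three bottles rolled down to the low end by the figurine at (235,105). The right panel (top view) shows bottle1 held level above the rack at (597,135).

```bash
cat > go.py <<'E'
from h import *
from kin import *
from plant import r
np.set_printoptions(precision=4,suppress=True)
c=load("wrist2");g=cv2.cvtColor(c["frame"],cv2.COLOR_RGB2HSV)
vv,uu=np.mgrid[0:250,0:560];p=P(c,uu,vv);m=(g[:250,:,1]<60)&(g[:250,:,2]>120)&(p[...,2]>.18)
q=p[m];print("held body: n",len(q),"y mid",(np.percentile(q[:,1],1)+np.percentile(q[:,1],99))/2,"x",np.percentile(q[:,0],[1,99]))
t=[]
for a in np.arange(.57,.635,.005):
    k=q[(q[:,0]>a)&(q[:,0]<a+.005)]
    if len(k)>20: t.append((a+.0025,np.percentile(k[:,2],97),(np.percentile(k[:,1],2)+np.percentile(k[:,1],98))/2))
t=np.array(t);print(t)
s=r.get_state();x0=s["tcp_pos"];A0=E('xyz',s["eef_rot"])
pit=np.degrees(np.arctan(np.polyfit(t[2:,0],t[2:,1],1)[0]));print("pitch of ridge deg",pit)
b=np.array([.636,.077,.091+x0[2]-.0757]);cor=np.array([.6185,-.324,.012])
Q=E('z',-120)*E('y',90)
pl=cor+Q.apply(b*0+np.array(b)-x0)*-1;Ap=Q*A0;pre=pl+[-.03,.03,.10]
print("place tcp",pl,"rel",rel(pl,Ap,x0,s["eef_rot"]),"pre",pre,"relpre",rel(pre,Ap,x0,s["eef_rot"]))
j=s["joints"];up=x0+np.array([-.03,-.1,.07])
from scipy.spatial.transform import Slerp
sl=Slerp([0,1],R.concatenate([A0,Ap]))
for k in np.linspace(0,1,11):
    f=ik(x0+(pre-x0)*k+np.array([0,0,.08])*np.sin(np.pi*k),sl(k),[j])
    if f: j=f[0];print(round(k,1),np.round(j),"base",(fk(j)[0]+(sl(k)*A0.inv()).apply(b-x0)),np.round(fk(j)[2][2],2))
    else: print(k,"none")
E
python3 go.py
```

```text
held body: n 15566 y mid 0.07645403492104563 x [0.5651 0.63  ]
[[0.5725 0.2387 0.0761]
 [0.5775 0.3725 0.076 ]
 [0.5825 0.2386 0.0763]
 [0.5875 0.2388 0.0772]
 [0.5925 0.2387 0.0771]
 [0.5975 0.2386 0.0771]
 [0.6025 0.2386 0.0771]
 [0.6075 0.2387 0.0772]
 [0.6125 0.2385 0.077 ]
 [0.6175 0.2382 0.076 ]
 [0.6225 0.2382 0.0758]
 [0.6275 0.2382 0.0757]
 [0.6325 0.2378 0.0768]]
pitch of ridge deg -0.8937743403955576
place tcp [ 0.6258 -0.3105  0.1059] rel [0.0544, 0.3876, 0.1106, 64.6245, -51.9189, 111.0648] pre [ 0.5958 -0.2805  0.2059] relpre [0.0515, 0.3575, 0.0062, 64.6245, -51.9189, 111.0648]
0.0 [ 34.   1. -35.  12. -42.  48.] base [0.636  0.077  0.2134] [0.44 0.08 0.56]
0.1 [ 23.   2. -23.  -3. -52.  59.] base [0.6411 0.0247 0.229 ] [ 0.48 -0.    0.59]
0.2 [ 11.   5. -13. -14. -63.  64.] base [ 0.6427 -0.0255  0.2399] [ 0.51 -0.09  0.61]
0.3 [  0.   9.  -4. -24. -73.  66.] base [ 0.641  -0.0728  0.2447] [ 0.53 -0.18  0.61]
0.4 [-10.  13.   2. -32. -82.  64.] base [ 0.6365 -0.1165  0.2423] [ 0.54 -0.26  0.6 ]
0.5 [-19.  17.   7. -39. -89.  60.] base [ 0.6297 -0.1561  0.2326] [ 0.54 -0.34  0.57]
0.6 [-26.  22.  11. -45. -94.  56.] base [ 0.6213 -0.1915  0.2159] [ 0.53 -0.41  0.53]
0.7 [-33.  27.  13. -51. -98.  50.] base [ 0.6121 -0.2225  0.1935] [ 0.51 -0.48  0.48]
0.8 [ -39.   31.   14.  -57. -100.   44.] base [ 0.6031 -0.2496  0.1672] [ 0.48 -0.53  0.42]
0.9 [ -45.   35.   14.  -63. -101.   37.] base [ 0.5949 -0.2732  0.1391] [ 0.45 -0.57  0.36]
1.0 [ -50.   39.   14.  -68. -100.   31.] base [ 0.5885 -0.294   0.112 ] [ 0.41 -0.6   0.3 ]
```

```bash
python3 drive.py '[[0.006,0.018,-0.012,3.2,-2.6,5.5],[0.0115,0.036,-0.023,6.5,-5.2,11],[0.017,0.054,-0.034,9.7,-7.8,16.6],[0.0225,0.0715,-0.044,12.9,-10.4,22.2],[0.0275,0.089,-0.053,16.1,-13,27.7],[0.032,0.107,-0.06,19.4,-15.6,33.3],[0.0365,0.125,-0.066,22.6,-18.2,38.8],[0.04,0.143,-0.071,25.8,-20.8,44.4],[0.0435,0.161,-0.073,29.1,-23.4,50],[0.0465,0.179,-0.074,32.3,-26,55.5],[0.0465,0.179,-0.074,32.3,-26,55.5]]'
python3 - <<'E'
from kin import *
from plant import r
s=r.get_state();print(np.round(s["joints"]))
Ap=E('z',-120)*E('y',90)*E('xyz',[-180,-15.1,.4])
print(rel([.5958,-.2805,.2059],Ap,s["tcp_pos"],s["eef_rot"]), E('xyz',s["eef_rot"]).inv().apply([0,0,1]))
E
```

```text
time_s: 7.87
tcp_pos: [0.5693, -0.1069, 0.2787]
eef_rot: [-149.5, 26.9, -45.5]
contact_force: [-0.3, 0.4, -1.9]
gripper_width: 0.019
gripper_force: 49.9
[-19.  18.   8. -39. -89.  60.]
[0.16, 0.0888, -0.0517, 32.0719, -25.6727, 54.8496] [-0.45251791 -0.45200021 -0.76871539]
```

```bash
python3 drive.py '[[0.016,0.009,-0.005,3.2,-2.6,5.5],[0.032,0.018,-0.01,6.4,-5.1,11],[0.048,0.027,-0.0155,9.6,-7.7,16.5],[0.064,0.0355,-0.021,12.8,-10.3,21.9],[0.08,0.044,-0.026,16,-12.8,27.4],[0.096,0.053,-0.031,19.2,-15.4,32.9],[0.112,0.062,-0.036,22.4,-18,38.4],[0.128,0.071,-0.041,25.7,-20.5,43.9],[0.144,0.08,-0.0465,28.9,-23.1,49.4],[0.16,0.089,-0.052,32.1,-25.7,54.8],[0.16,0.089,-0.052,32.1,-25.7,54.8],[0.16,0.089,-0.052,32.1,-25.7,54.8]]'
python3 - <<'E'
from h import *
from kin import *
from plant import r
import pickle
np.set_printoptions(precision=4,suppress=True)
s=r.get_state();print(np.round(s["joints"]),s["tcp_pos"],s["eef_rot"])
for n in("top","side"):
    c=r.capture(n);pickle.dump(c,open(n+"3.pkl","wb"))
    vv,uu=np.mgrid[0:420,0:560];p=P(c,uu,vv);g=cv2.cvtColor(c["frame"],cv2.COLOR_RGB2HSV)
    m=(g[...,1]<70)&(g[...,2]>110)&(p[...,0]>.5)&(p[...,0]<.7)&(p[...,1]<-.2)&(p[...,1]>-.4)&(p[...,2]>.05)&(p[...,2]<.22)
    q=p[m];print(n,len(q),[np.percentile(q[:,i],[1,50,99]) for i in range(3)] if len(q) else "")
    im=c["frame"][100:220,250:410,::-1] if n=="side" else c["frame"][130:250,330:490,::-1];cv2.imwrite(f"pics/{n}3.png",cv2.resize(im,None,fx=2.5,fy=2.5))
cv2.imwrite("pics/pre.png",np.hstack([cv2.imread("pics/side3.png"),cv2.imread("pics/top3.png")]))
E
```

```text
time_s: 8.87
tcp_pos: [0.5975, -0.2767, 0.2082]
eef_rot: [-177.0, 75.0, -116.6]
contact_force: [0.3, -0.0, -1.0]
gripper_width: 0.0189
gripper_force: 49.9
[ -49.   39.   14.  -68. -100.   31.] [ 0.5975 -0.2767  0.2082] [-176.9591   74.982  -116.5743]
top 318 [array([0.5444, 0.5849, 0.6312]), array([-0.3966, -0.2733, -0.2617]), array([0.1256, 0.1837, 0.2198])]
side 400 [array([0.5296, 0.5753, 0.6121]), array([-0.3504, -0.2715, -0.2596]), array([0.1249, 0.1717, 0.2195])]
```

View pics/pre.png

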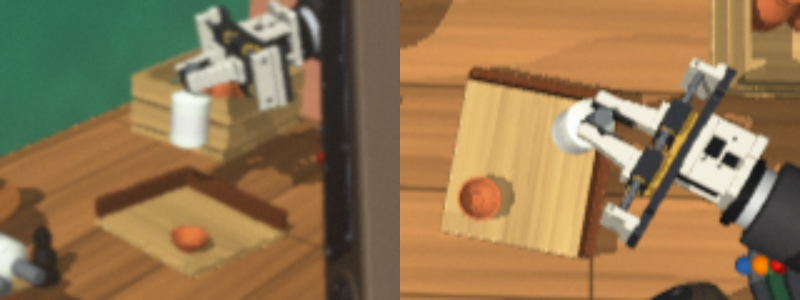

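Bottle1 hangs upright (body at (190,118) in the left panel, (572,128) in the right), up and inward from the board corner at (600,85). The dish is clear.

```bash
cat > st.py <<'E'
from kin import *
from plant import r
np.set_printoptions(precision=4,suppress=True)
s=r.get_state();A=E('xyz',s["eef_rot"]);A0=E('xyz',[-180,-15.1,.4]);T=A*A0.inv()
ax=T.apply(E('y',.4).apply([-1,0,0]));print("axis",ax,"tilt",np.degrees(np.arccos(ax[2])))
base=s["tcp_pos"]+T.apply(np.array([.636,.077,.2134])-[.5431,.0774,.2005])
B=E('z',-9.25);cor=np.array([.6185,-.324,.012]);print("base",base,"in corner frame",B.inv().apply(base-cor))
fix=R.align_vectors([[0,0,1]],[ax])[0]; x=s["tcp_pos"]
print("F",s["contact_force"],"F in board axes",B.inv().apply(s["contact_force"]))
print("board x,y,up in tool:",A.inv().apply(B.apply(np.eye(3))).tolist())
def to(o): # corner-frame offset of the base, upright
    return rel(cor+B.apply(o)+fix.apply(x-base),fix*A,x,s["eef_rot"])
E
python3 - <<'E'
from st import *
print(to([-.012,.012,.03]),to([-.012,.012,.006]),s["joints"])
E
```

```text
axis [-0.0142 -0.0003  0.9999] tilt 0.8120272657897724
base [ 0.5931 -0.287   0.118 ] in corner frame [-0.031   0.0324  0.106 ]
F [-0.0837  0.33    0.0115] F in board axes [-0.1357  0.3122  0.0115]
board x,y,up in tool: [[-0.07192267225018521, -0.9391070206434821, 0.33601359049079466], [-0.25082503737078093, 0.3430892892893443, 0.9051942002702399], [-0.9653568924725919, -0.019176635603138873, -0.2602274520541706]]
[0.0771, -0.0245, 0.0084, -0.1895, 0.4135, 0.6726] [0.1002, -0.0241, 0.0146, -0.1895, 0.4135, 0.6726] [ -49.0449   38.892    13.7407  -67.7746 -100.3777   30.93  ]
```

```bash
python3 drive.py '[[0.02,-0.006,0.002,0,0.4,0.6],[0.04,-0.012,0.004,0,0.4,0.6],[0.06,-0.02,0.006,0,0.4,0.6],[0.077,-0.0245,0.0085,0,0.4,0.6],[0.09,-0.0245,0.012,0,0.4,0.6],[0.1,-0.024,0.0145,0,0.4,0.6],[0.1,-0.024,0.0145,0,0.4,0.6],[0.1,-0.024,0.0145,0,0.4,0.6],[0.1,-0.024,0.0145,0,0.4,0.6]]'
python3 - <<'E'
from st import *
import cv2,pickle
from h import P
for n in("top","side"):
    c=r.capture(n);pickle.dump(c,open(n+"4.pkl","wb"))
    im=c["frame"][140:220,280:390,::-1] if n=="side" else c["frame"][140:220,360:470,::-1];cv2.imwrite(f"pics/{n}4.png",cv2.resize(im,None,fx=3.6,fy=3.6))
cv2.imwrite("pics/low.png",np.hstack([cv2.imread("pics/side4.png"),cv2.imread("pics/top4.png")]))
print(to([-.012,.012,0]),to([0,0,0]))
E
```

```text
time_s: 9.72
tcp_pos: [0.6156, -0.2988, 0.1128]
eef_rot: [-177.8, 74.5, -117.4]
contact_force: [-0.0, -1.1, 0.5]
gripper_width: 0.0192
gripper_force: 49.9
axis [-0.0031  0.0014  1.    ] tilt 0.1943332122377956
base [ 0.6089 -0.3105  0.02  ] in corner frame [-0.0117  0.0118  0.008 ]
F [-0.0445 -1.0894  0.5389] F in board axes [ 0.1312 -1.0824  0.5389]
board x,y,up in tool: [[-0.08302630858358659, -0.9381366987074686, 0.336163898450198], [-0.25388117260123866, 0.34611019030504625, 0.903189950323643], [-0.9636653891686696, -0.010357157199574975, -0.2669114965922978]]
[0.0077, 0.0002, 0.0022, -0.0518, 0.0186, 0.1864] [0.0097, -0.0153, -0.0046, -0.0518, 0.0186, 0.1864]
```

View pics/low.png

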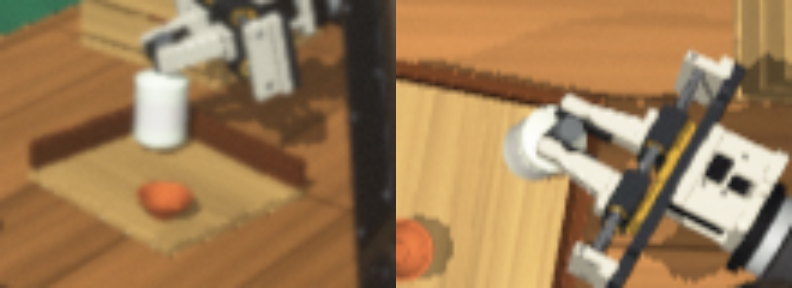

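The bottle is upright just above the board. In the left panel its base is at (160,145), near the corner where the rails meet at (180,105). Lowering it gently.

```bash
for i in 1; do python3 drive.py '[[0.001,0,0.0003,0,0,0],[0.002,0,0.0006,0,0,0],[0.003,0,0.0009,0,0,0],[0.004,0,0.0011,0,0,0],[0.005,0,0.0014,0,0,0],[0.0055,0,0.0015,0,0,0],[0.0055,0,0.0015,0,0,0],[0.0055,0,0.0015,0,0,0]]' | egrep 'tcp|force'; python3 drive.py '[[0.001,0,0.0003,0,0,0],[0.001,0,0.0003,0,0,0],[0.001,0,0.0003,0,0,0]]'| egrep 'tcp|force'; done
```

```text
tcp_pos: [0.6154, -0.2989, 0.1057]
contact_force: [1.1, 0.3, -0.9]
gripper_force: 49.9
tcp_pos: [0.6154, -0.2988, 0.1047]
contact_force: [-0.1, -0.3, -1.1]
gripper_force: 49.9
```

```bash
python3 drive.py '[[0.0005,0,0.0001,0,0,0],[0.001,0,0.0003,0,0,0],[0.001,0,0.0003,0,0,0]]'| egrep 'tcp|contact'; python3 drive.py '[[0.0005,0,0.0001,0,0,0],[0.0005,0,0.0001,0,0,0],[0.0005,0,0.0001,0,0,0]]'| egrep 'tcp|contact'
```

```text
tcp_pos: [0.6154, -0.2988, 0.1037]
contact_force: [-1.3, -0.5, -1.2]
tcp_pos: [0.6154, -0.2988, 0.1032]
contact_force: [0.3, 0.2, -0.6]
```

```bash
for i in 1; do python3 drive.py '[[0.0005,0,0.0001,0,0,0],[0.0005,0,0.0001,0,0,0]]'| egrep 'tcp|contact'; python3 drive.py '[[0.0005,0,0.0001,0,0,0],[0.0005,0,0.0001,0,0,0]]'| egrep 'tcp|contact';python3 drive.py '[[0.0005,0,0.0001,0,0,0],[0.0005,0,0.0001,0,0,0]]'| egrep 'tcp|contact'; done
```

```text
tcp_pos: [0.6154, -0.2989, 0.1027]
contact_force: [-0.5, 0.4, -1.6]
tcp_pos: [0.6154, -0.2989, 0.1021]
contact_force: [0.3, 0.1, -0.8]
tcp_pos: [0.6154, -0.299, 0.1017]
contact_force: [-0.4, -0.4, -1.1]
```

```bash
python3 drive.py '[[0.0005,0,0.0001,0,0,0],[0.0005,0,0.0001,0,0,0]]'| egrep 'tcp|contact'; python3 drive.py '[[0.0005,0,0.0001,0,0,0],[0.0005,0,0.0001,0,0,0]]'| egrep 'tcp|contact';python3 drive.py '[[0.0005,0,0.0001,0,0,0],[0.0005,0,0.0001,0,0,0]]'| egrep 'tcp|contact'
python3 - <<'E'
from st import *
import cv2,pickle
from h import *
for n in("top","side"):
    c=r.capture(n);pickle.dump(c,open(n+"5.pkl","wb"))
    vv,uu=np.mgrid[0:420,0:560];p=P(c,uu,vv);g=cv2.cvtColor(c["frame"],cv2.COLOR_RGB2HSV)
    m=(g[...,1]<60)&(g[...,2]>130)&(np.abs(p[...,0]-.609)<.035)&(np.abs(p[...,1]+.31)<.035)&(p[...,2]<.08)&(p[...,2]>.0)
    q=p[m];print(n,len(q),"zmin",np.percentile(q[:,2],[0,1,5]),"x",np.percentile(q[:,0],[1,99]),"y",np.percentile(q[:,1],[1,99]))
E
```

```text
tcp_pos: [0.6154, -0.299, 0.1012]
contact_force: [-0.0, -0.0, 0.2]
tcp_pos: [0.6153, -0.299, 0.1006]
contact_force: [-0.6, -0.2, -1.8]
tcp_pos: [0.6154, -0.2991, 0.1002]
contact_force: [-0.4, -0.3, -1.6]
axis [-0.0019 -0.      1.    ] tilt 0.11133474938253968
base [ 0.6085 -0.3107  0.0074] in corner frame [-0.012   0.0115 -0.0046]
F [-0.4392 -0.3059 -1.5913] F in board axes [-0.3843 -0.3725 -1.5913]
board x,y,up in tool: [[-0.08451425702219828, -0.9379152049137613, 0.33641107108946783], [-0.2526646522456248, 0.34675653156136393, 0.9032831678522136], [-0.9638557536610879, -0.008658880476711097, -0.26628388971792255]]
top 172 zmin [0.0101 0.0128 0.0173] x [0.5803 0.6433] y [-0.3329 -0.2844]
side 250 zmin [0.0144 0.0152 0.0186] x [0.5794 0.6275] y [-0.3199 -0.2814]
```

```bash
for i in 1; do python3 drive.py '[[0.0005,0,0.0001,0,0,0],[0.0005,0,0.0001,0,0,0]]'| egrep 'tcp|contact'; python3 drive.py '[[0.0005,0,0.0001,0,0,0],[0.0005,0,0.0001,0,0,0],[0.0005,0,0.0001,0,0,0]]'| egrep 'tcp|contact'; done
```

```text
tcp_pos: [0.6153, -0.2991, 0.1001]
contact_force: [-0.6, 0.7, 1.9]
tcp_pos: [0.6153, -0.2991, 0.1001]
contact_force: [-1.6, -0.4, 5.7]
```

```bash
python3 drive.py '[[0.0005,0,0.0001,0,0,0],[0.0005,0,0.0001,0,0,0],[0.0005,0,0.0001,0,0,0]]'| egrep 'tcp|contact'; python3 -c "
from plant import r
print(r.get_state()['joint_torque'],r.get_state()['moment'])"
```

```text
tcp_pos: [0.6152, -0.2991, 0.1001]
contact_force: [-1.8, -0.3, 7.2]
[ 8.58142432e-01 -7.90455151e+01  2.10092622e+01  7.40545001e-01
  2.52428540e-02  5.38128766e-02] [-0.61982828  0.60338363  0.6004929 ]
```

```bash
python3 drive.py '[[-0.001,0,-0.0003,0,0,0],[-0.001,0,-0.0003,0,0,0]]' - 15| egrep 'tcp|contact|gripper'; python3 drive.py '[[0.0004,-0.003,-0.0013,0,0,0],[0.0008,-0.006,-0.0026,0,0,0],[0.001,-0.008,-0.0035,0,0,0],[0.0012,-0.009,-0.0039,0,0,0],[0.0012,-0.009,-0.0039,0,0,0],[0.0012,-0.009,-0.0039,0,0,0]]'| egrep 'tcp|contact|gripper';python3 st.py|grep -v tool
```

```text
tcp_pos: [0.6154, -0.2993, 0.0998]
contact_force: [0.2, 0.2, 2.6]
gripper_width: 0.0198
gripper_force: 15.0
tcp_pos: [0.6212, -0.3072, 0.0997]
contact_force: [-0.2, 0.7, 3.1]
gripper_width: 0.0191
gripper_force: 15.0
axis [-0.002  -0.0001  1.    ] tilt 0.11416625961628885
base [ 0.6143 -0.3188  0.0069] in corner frame [-0.005   0.0045 -0.0051]
F [-0.2489  0.7439  3.1459] F in board axes [-0.3652  0.6942  3.1459]
```

Now nudge in +x (board) by 1 mm steps until the force rises, then in -y.

```bash
python3 drive.py '[[-0.0001,-0.0015,0.0005,0,0,0],[-0.0003,-0.003,0.001,0,0,0],[-0.0003,-0.003,0.001,0,0,0],[-0.0003,-0.003,0.001,0,0,0]]'>/dev/null;python3 st.py|egrep 'base|F'; python3 drive.py '[[-0.0001,-0.001,0.0003,0,0,0],[-0.0001,-0.001,0.0003,0,0,0],[-0.0001,-0.001,0.0003,0,0,0]]'>/dev/null;python3 st.py|egrep 'base|F';python3 drive.py '[[0.0004,-0.0005,-0.0014,0,0,0],[0.0008,-0.001,-0.0027,0,0,0],[0.0008,-0.001,-0.0027,0,0,0],[0.0008,-0.001,-0.0027,0,0,0]]'>/dev/null;python3 st.py|egrep 'base|F'
```

```text
base [ 0.6175 -0.3194  0.0069] in corner frame [-0.0017  0.0043 -0.0051]
F [-0.8238  1.0324  0.9116] F in board axes [-0.979   0.8866  0.9116]
base [ 0.6184 -0.3196  0.0069] in corner frame [-0.0008  0.0043 -0.0051]
F [-1.6281 -0.2329  0.8052] F in board axes [-1.5695 -0.4916  0.8052]
base [ 0.6178 -0.3225  0.0068] in corner frame [-0.0009  0.0013 -0.0052]
F [-0.856   0.9734  1.3461] F in board axes [-1.0013  0.8231  1.3461]
```

```bash
python3 drive.py '[[-0.0001,-0.001,0.0003,0,0,0],[-0.0001,-0.001,0.0003,0,0,0],[-0.0001,-0.001,0.0003,0,0,0]]'>/dev/null;python3 st.py|egrep 'base|F';python3 drive.py '[[0.0003,-0.0004,-0.0009,0,0,0],[0.0003,-0.0004,-0.0009,0,0,0],[0.0003,-0.0004,-0.0009,0,0,0]]'>/dev/null;python3 st.py|egrep 'base|F';python3 drive.py '[[0.0003,-0.0004,-0.0009,0,0,0],[0.0003,-0.0004,-0.0009,0,0,0],[0.0003,-0.0004,-0.0009,0,0,0]]'>/dev/null;python3 st.py|egrep 'base|F'
```

```text
base [ 0.6184 -0.3227  0.0067] in corner frame [-0.0003  0.0013 -0.0053]
F [-3.3025  0.7235  0.159 ] F in board axes [-3.3759  0.1832  0.159 ]
base [ 0.6185 -0.3235  0.0069] in corner frame [-0.0001  0.0005 -0.0051]
F [-3.2984  2.6879  0.8582] F in board axes [-3.6876  2.1228  0.8582]
base [ 0.6186 -0.3245  0.0071] in corner frame [ 0.0002 -0.0005 -0.0049]
F [-3.2395  4.6336  2.8266] F in board axes [-3.9422  4.0526  2.8266]
```

```bash
python3 drive.py '[[0,0,0,0,0,0],[0,0,0,0,0,0]]' - 5|egrep 'contact|gripper'; python3 drive.py '[[0,0,0,0,0,0],[0,0,0,0,0,0],[0,0,0,0,0,0],[0,0,0,0,0,0]]' 0.034 5|egrep 'contact|gripper'
python3 - <<'E'
from st import *
import pickle
from h import *
for n in("top","side"):
    c=r.capture(n);pickle.dump(c,open(n+"6.pkl","wb"))
    im=c["frame"][140:220,280:390,::-1] if n=="side" else c["frame"][140:220,360:470,::-1];cv2.imwrite(f"pics/{n}6.png",cv2.resize(im,None,fx=3.6,fy=3.6))
cv2.imwrite("pics/rel.png",np.hstack([cv2.imread("pics/side6.png"),cv2.imread("pics/top6.png")]))
E
```

```text
contact_force: [-2.1, 2.3, 2.7]
gripper_width: 0.0203
gripper_force: 5.0
contact_force: [0.1, -0.6, 0.4]
gripper_width: 0.0335
gripper_force: 0.0
axis [-0.0019  0.0006  1.    ] tilt 0.11571195182688589
base [ 0.6189 -0.3252  0.0066] in corner frame [ 0.0006 -0.0011 -0.0054]
F [ 0.1005 -0.6304  0.3746] F in board axes [ 0.2005 -0.606   0.3746]
board x,y,up in tool: [[-0.08461015235184123, -0.9376769772355951, 0.3370504539105621], [-0.25324099450909726, 0.347392518128969, 0.9028773100748837], [-0.9636960728461241, -0.008962405387596907, -0.2668511841282081]]
```

View pics/rel.png

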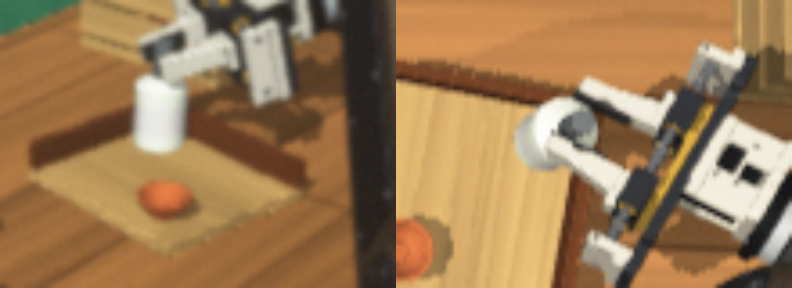

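The bottle stands upright in the corner; its body is at (160,115) on the left and (555,130) on the right. The fingers are open around the cap. Backing off along the tool axis, then measuring.

```bash
python3 drive.py '[[0,0,-0.005,0,0,0],[0,0,-0.015,0,0,0],[0,0,-0.03,0,0,0],[0,0,-0.05,0,0,0],[0,0,-0.07,0,0,0],[0,0,-0.09,0,0,0],[0,0,-0.11,0,0,0],[0,0,-0.12,0,0,0],[0,0,-0.12,0,0,0]]'|egrep 'time|tcp|contact'
cat > meas.py <<'E'
from h import *
from plant import r
np.set_printoptions(precision=4,suppress=True)
t=r.capture("top");s=r.capture("side")
from scipy.optimize import least_squares
def board(c,p): 
    return None
for n,c in(("top",t),("side",s)):
    vv,uu=np.mgrid[0:420,0:560];p=P(c,uu,vv);g=cv2.cvtColor(c["frame"],cv2.COLOR_RGB2HSV)
    near=(np.abs(p[...,0]-.615)<.05)&(np.abs(p[...,1]+.32)<.05)
    m=(g[...,1]<60)&(g[...,2]>110)&near&(p[...,2]>.02)&(p[...,2]<.07)
    q=p[m]
    f=least_squares(lambda o:np.hypot(q[:,0]-o[0],q[:,1]-o[1])-.026,[.618,-.324],loss="soft_l1",f_scale=.001)
    print(n,len(q),"body axis",f.x,"rms",np.sqrt((f.fun**2).mean()),"z",np.percentile(q[:,2],[1,99]))
    k=p[near&(g[...,1]<60)&(p[...,2]>.11)&(p[...,2]<.13)];print(" cap top",len(k),np.median(k,0) if len(k) else "")
    # rail inner faces: points on top edge of rails z .034-.045
    B=np.array([[np.cos(np.radians(-9.25)),-np.sin(np.radians(-9.25))],[np.sin(np.radians(-9.25)),np.cos(np.radians(-9.25))]])
    rl=p[(p[...,2]>.02)&(p[...,2]<.033)&(np.abs(p[...,0]-.57)<.12)&(np.abs(p[...,1]+.26)<.12)&(g[...,2]<150)&(g[...,1]>120)]
    o=(rl[:,:2]-[.6185,-.324])@B
    ax=o[(o[:,0]>.01)&(o[:,1]>.035)&(o[:,1]<.12)];ay=o[(o[:,1]<-.01)&(o[:,0]<-.035)&(o[:,0]>-.12)]
    print(" rail faces: x",len(ax),np.percentile(ax[:,0],[10,50]) if len(ax) else "","y",len(ay),np.percentile(ay[:,1],[50,90]) if len(ay) else ""," bottle in that frame",(f.x-[.6185,-.324])@B)
E
python3 meas.py
```

```text
time_s: 16.68
tcp_pos: [0.5662, -0.4175, 0.1323]
contact_force: [0.1, 0.3, -0.4]
top 97 body axis [ 0.6166 -0.3236] rms 0.002741264703761855 z [0.0217 0.0699]
 cap top 47 [ 0.6152 -0.3214  0.1186]
 rail faces: x 24 [0.0235 0.0243] y 36 [-0.0262 -0.0253]  bottle in that frame [-0.002   0.0001]
side 179 body axis [ 0.6179 -0.3238] rms 0.002434400859180242 z [0.0213 0.0689]
 cap top 23 [ 0.6138 -0.3159  0.1184]
 rail faces: x 53 [0.0242 0.0261] y 63 [-0.0265 -0.0236]  bottle in that frame [-0.0006  0.0001]
```

```bash
python3 drive.py '[[-0.04,0,-0.04,0,0,0],[-0.08,0,-0.08,0,0,0],[-0.12,0,-0.11,0,0,0],[-0.15,0,-0.11,0,0,0],[-0.15,0,-0.11,0,0,0],[-0.15,0,-0.11,0,0,0],[-0.15,0,-0.11,0,0,0]]'|egrep 'time|tcp|contact'; python3 meas.py
python3 - <<'E'
from h import *
from plant import r
w=r.capture("wrist");t=r.capture("top");g=cv2.cvtColor(t["frame"],cv2.COLOR_RGB2HSV)
m=((g[...,1]<60)&(g[...,2]>140)).astype(np.uint8);M=m*0;M[150:210,190:290]=m[150:210,190:290]
k,l,s,ce=cv2.connectedComponentsWithStats(M)
print([(s[i].tolist(),ce[i].round(1).tolist()) for i in range(1,k) if s[i,4]>30])
cv2.imwrite("pics/f.png",np.hstack([cv2.resize(w["frame"],(420,315)),cv2.resize(t["frame"][140:240,360:480],(378,315))])[...,::-1])
E
```

```text
time_s: 17.37
tcp_pos: [0.5348, -0.4699, 0.3078]
contact_force: [-0.2, 0.4, -0.6]
top 98 body axis [ 0.6168 -0.3236] rms 0.0026747123095208587 z [0.0203 0.0696]
 cap top 45 [ 0.6149 -0.3217  0.1197]
 rail faces: x 23 [0.024  0.0245] y 35 [-0.0262 -0.0255]  bottle in that frame [-0.0018  0.0001]
side 183 body axis [ 0.6177 -0.324 ] rms 0.002376429879411018 z [0.0206 0.0695]
 cap top 23 [ 0.6132 -0.3158  0.1184]
 rail faces: x 54 [0.023  0.0259] y 59 [-0.0263 -0.0234]  bottle in that frame [-0.0008 -0.0001]
[([223, 161, 19, 28, 432], [231.5, 173.5]), ([241, 162, 38, 28, 847], [259.2, 175.6])]
```

View pics/f.png

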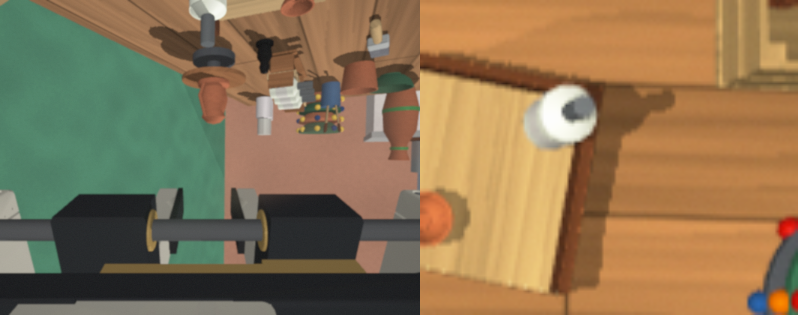

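The right panel shows the bottle standing at (560,115), tight in the corner of both rails. The three other bottles sit at the original bottle 1–3 positions. Handing in.

```bash
python3 -c "
from plant import r
print(r.close_job())"
```

```text
the job is handed in; nothing more can be done
None
```

I handed the job in, but no verdict came back. By my last measurements bottle1 stands cap up in the board corner within about 1 mm of both rails, the other three bottles have rolled down to the stop in a row, and I saw no sign of any bystander being touched, though I did not re-measure their positions.

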